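# Unlock and lift off the lid of a bench sample mill

## Task

Open the sample mill: swing the lid's red lever anticlockwise (seen from above), past its spring catch, until it comes up against the open stop, then lift the lid straight out by its black knob. Keep it level and set it down gently, right way up, near the middle of the white tray; leave the other things on the bench where they are.

Things in the scene. Friction and masses are not known exactly. Their poses are not given: they have to be found in the camera images.
- mill: bench sample mill, fixed to the bench: white base 180 (x) x 170 (y) x 60 mm, slate-blue motor tower up to 140 mm across, steel grinding chamber 124 mm across on top. Origin: centre of the underside, on the chamber's axis, z up, front panel at -x. Apart from the lid, the claws and the catch block, nothing of it rises above 176 mm
- mill_rim (a point): centre of the chamber's open mouth (bore 85 mm), 170 mm above the bench, on the mill's axis; the lid's disc rests on this rim. A small steel block with the brass spring catch stands outside the rim, 77 to 93 mm from the axis, 20 deg anticlockwise of the mill's +x, top 185 mm above the bench
- mill_claw (a point): top of one of two equal aluminium claws, at the mill's +y (the other at -y), 78 mm from the axis, 189 mm above the bench. Each is 46 mm wide along the rim and spans 64 to 92 mm from the axis; it reaches over an ear of the locked lid with 2 mm to spare and holds it down until the lid has turned 36 deg
- mill_open (a point): where the middle of the lever's red grip comes when the lid is against its open stop (steel pins that the ears meet): 102 mm from the mill's axis, 207 deg anticlockwise of the mill's x axis, 186 mm above the bench; the open position is within 7 deg (12 mm) of this point. A white pip marks this direction on the rim, a red pip the locked one
- lid: loose bayonet lid, 0.3 to 0.6 kg, 65 mm high. Origin: centre of the plug's underside, z up, x axis along the lever. Plug 83 mm diameter, z = 0 to 16 mm; black disc 116 mm diameter, to z = 25 mm; two ears out to 77 mm at -65 and +115 deg from x, z = 16 to 24 mm. Seated, the origin is on the mill's axis 154 mm above the bench, with about 1 mm of side play
- lid_lever (a point): middle of the lever's red grip, 40 mm long, 20 wide, 16 high, 102 mm from the lid's axis, 186 mm above the bench when seated, free air round it. Locked, the lever points 155 deg (within 2) anticlockwise of the mill's x axis; it turns 52 deg anticlockwise to the open stop. The spring catch resists in the first 14 deg (6 to 10 N at the grip), then it turns freely
- lid_knob (a point): middle of the upright black lifting knob on the lid's axis: cylinder 36 mm diameter, 40 mm high (z = 25 to 65 mm of the lid), 199 mm above the bench while seated; the lever bar (14 mm wide, top at z = 34 mm of the lid, the red grip to z = 40 mm) runs out from its foot along the lid's x axis
- tray: shallow white enamel tray with a dark rim, loose, 0.9 kg, 240 (x) x 200 (y) mm, walls 18 mm high and 4 mm thick, floor 4 mm thick, empty; origin at the centre of its underside. The lid stands on its plug in it; ears and lever pass above the walls
- brush: cleaning brush with a wooden handle, 200 mm long, 42 mm wide, 20 mm high, lying flat; origin under its middle, x axis towards the bristles
- jar: amber sample jar with a white cap, 60 mm diameter, 80 mm high, standing; origin at the centre of its underside
- scoop: sample scoop with a blue handle, 170 mm long, 52 mm wide, 20 mm high, lying flat; origin under its middle, x axis towards the bowl
- roll: white paper roll on a cardboard core, 76 mm diameter, 225 mm high, standing; origin at the centre of its underside
- flask: clear plastic bottle with blue cap and label, 68 mm diameter, 215 mm high, standing; origin at the centre of its underside
- dishes: stack of four Petri dishes, 92 mm diameter, 60 mm high; origin at the centre of its underside
- slidebox: yellow slide box, 70 x 100 x 34 mm, lying on the bench; origin at the centre of its underside
Mind the look-alikes: they are no part of the job. What is shaped like the lid but pink is not meant.

How it is judged:
On the way, in this order (a step that is already met when the one before it is completed fails the run):
1. the lid, still seated, is turned to its open stop (within 7 deg of it) (z of lid in the frame of mill below 0.16 m and angle between lid's own z axis and vertical below 0.1 rad and distance between lid_lever and mill_open below 0.0125 m), for 0.2 s.
2. the lid is lifted straight out, level, clear above the mill (40 mm or more) (z of lid in the frame of mill above 0.194 m and angle between lid's own z axis and vertical below 0.3 rad and horizontal distance between lid and mill below 0.06 m), for 0.1 s.
At the end, for the whole second after the job is handed in: The lid stands right way up (within 4.5 deg) and at rest on the floor of the tray, its axis within 70 mm (tray's x) and 50 mm (tray's y) of the tray's middle, and the tray lies flat on the bench (x of lid in the frame of tray between -0.07 and 0.07 m and y of lid in the frame of tray between -0.05 and 0.05 m and z of lid in the frame of tray between 0 and 0.01 m and angle between lid's own z axis and vertical below 0.08 rad and linear speed of lid below 0.02 m/s and height (world z) of tray below 0.006 m and angle between tray's own z axis and vertical below 0.05 rad); the robot touches nothing.
It fails at once if the lid is tilted more than 25 deg (angle between lid's own z axis and vertical above 0.436 rad).
It fails at once if the lid is dropped or banged into the tray: it arrives there (last 20 mm) faster than 0.3 m/s (z of lid in the frame of tray below 0.024 m and horizontal distance between lid and tray below 0.1 m and linear speed of lid above 0.3 m/s).
It fails at once if a bystander is moved more than 30 mm or knocked over (distance of any of brush, jar, scoop, roll, flask, dishes, slidebox from where it was at the start of the episode above 0.03 m or angle between any of brush, jar, scoop, roll, flask, dishes, slidebox's own z axis and vertical above 0.5 rad).
It also fails if it takes over 64 s, if anything falls off the work surface, if the arm or the gripper's body presses on something with over 40 N, if the wrist force passes 120 N, or if a joint passes its speed limit or range.

## Robot

A 6-joint arm with a two-finger parallel gripper is mounted at the origin on the work surface. World frame = base frame: x ahead of the robot, y to its left, z up, the work surface at z = 0. Lengths are in m, angles in rad, forces in N, time in s.
With the tool pointing down it reaches from about 0.3 to 0.775 m from the base axis. Payload 14.6 kg.
Tool frame: the origin (TCP) lies on the front face of the gripper's body, between the roots of the fingers; the fingertips stand 97 mm ahead of it and the grasp point (between the pads) lies 78 mm ahead of it; z points along the fingers, x is the direction in which the jaws open and shut, and the axes are right-handed (so a half turn about z gives the same grasp; the last joint's range is limited). The gripper opens to 94 mm and grips with 3 to 60 N. Pads are 16 mm wide; open, the fingers measure 119 mm over their backs; the gripper's body (75 mm by 177 mm) begins 78 mm behind the grasp point.
Start: joints at [1.185, 0.3, 1.521, -0, 1.321, -0.067], TCP at [0.172, 0.522, 0.303] pointing down, gripper open.
Joint ranges: [-3.03, 3.03], [-0.79, 2.21], [0.23, 2.52], [-1.04, 4.18], [0, 3.07], [-2.55, 2.55]. Speed limits (rad/s): [2.22, 2.22, 2.57, 3.14, 3.14, 3.14].

## Interface

Orientations are given as [roll, pitch, yaw] about the fixed x, y, z axes, in that order (R = Rz(yaw) Ry(pitch) Rx(roll)).
In Python, from station import sensors, camera, ctrl gives the robot as it stands.
- The arm moves only by the tool move_arm, never from a script. Its argument "rows" is text: rows parted by semicolons, each of 6 numbers parted by spaces: the shift along the tool's x, y, z in mm, then the turn, a rotation vector about the tool's x, y, z in rad. In form: x y z wx wy wz; .... A call has 1 to 20 rows; each row shifts and turns the pose as measured when the row begins, along the tool's axes as they then stand; what a row does not reach is not made up. A row lasts 1/8 s, in which the tool goes at most 62.5 mm and 10.7 degrees, less where a joint would pass 70% of its speed; a pose out of reach is approached as far as the arm can. A call with a gripper value outside its range is refused whole. "grip" is the opening, from -1 (shut) to 1 (fully open), set as the call begins (left out, the last holds). The fingers move at their own pace and stop on an object; "newtons" is the grip in N (left out, the last holds). Time passes only in rows, so rows that do not move let the fingers close. It gives the time, the measured TCP pose, the force and the opening at its end, in the units of the state.
- sensors.get_obs(): the state, without advancing time (a new reading comes with each control period).
- camera(name): name is "side" or "top"; returns a dict with "color" (384x512x3 uint8, blue, green, red), "z_map" (384x512 float32, m along the optical axis (not along the pixel's ray), 0 where there is no reading), "mtx" (3x3 intrinsics, pixels), "position" and "attitude" of the camera in the world. Camera axes: x right, y down, z forward; pixel columns grow to the right and rows downward; lengths in m; the calibration is good to about 2 mm. A picture is of the moment at which its call begins.
- ctrl.hand_in(): hands the job in, once; it reports no verdict.
The state is a dict: "time_s": time; "qpos": joint angles; "joint_vel": joint speeds; "tau": joint torques, N m; "ee_pos": TCP position; "eef_rot": TCP orientation; "force": force on the tool from outside, world axes, zero at the start; "moment": the same for the moment, N m; "grip_width": finger opening in m.
Only numpy, scipy, OpenCV 4.12 (cv2) and the standard library are available. Lean on these libraries where they do the work, as an engineer would, in place of code of your own. Each camera call takes 0.05 s, during which the arm holds its last target.

## Working session

There is one attempt and no reset: what is moved stays moved. The work goes in short steps, Python scripts to look and compute and a tool call to move; the robot and the scene stay as the last step left them, time stands still between calls to the robot, and variables do not carry over. Pictures are saved under pics/ and viewed, and the job is handed in when it is done.

Besides the shell and the picture viewer there is one more tool, called after "Request:" by a JSON object that holds its "name" and its "arguments". move_arm: Moves the arm, as the interface text tells. Its arguments: {"type":"object","properties":{"rows":{"type":"string"},"grip":{"type":"number"},"newtons":{"type":"number"}},"required":["rows"]}

```bash
ls; mkdir -p pics; cat > h.py <<'E'
import numpy as np, cv2
from scipy.spatial.transform import Rotation as R
from station import sensors, camera, ctrl
def cam(n):
    c=camera(n); return c
def rot(c):
    a=np.array(c["attitude"],float)
    if a.shape==(3,3): return a
    if a.size==4: return R.from_quat(a).as_matrix()
    return R.from_euler('xyz',a).as_matrix()
def ray(c,u,v):
    K=np.array(c["mtx"]); return rot(c)@np.linalg.solve(K,np.array([u,v,1.0]))
def onz(c,u,v,z):
    d=ray(c,u,v); p=np.array(c["position"]); return p+d*(z-p[2])/d[2]
def pts(c):
    z=c["z_map"]; h,w=z.shape; K=np.array(c["mtx"]); u,v=np.meshgrid(np.arange(w),np.arange(h))
    P=np.stack([(u-K[0,2])/K[0,0]*z,(v-K[1,2])/K[1,1]*z,z],-1)@rot(c).T+np.array(c["position"])
    P[z<=0]=np.nan; return P
E
python3 - <<'E'
from h import *
print(sensors.get_obs())
for n in("side","top"):
    c=cam(n); print(n,c["mtx"],c["position"],c["attitude"])
    cv2.imwrite(f"pics/{n}0.png",cv2.resize(c["color"],(800,600),interpolation=cv2.INTER_CUBIC))
E
```

```text
pics
{'time_s': 0.0, 'qpos': array([ 1.18543082e+00,  3.00477374e-01,  1.52159469e+00, -2.50711947e-05,
        1.32072047e+00, -6.66171407e-02]), 'joint_vel': array([-0.00045645, -0.00143749,  0.00056497, -0.00039243, -0.00031267,
       -0.00060797]), 'tau': array([ 1.00079007e-03, -5.31803584e+01, -3.52741349e+01,  7.08603510e-02,
        2.43503298e-02, -1.34575030e-04]), 'ee_pos': array([0.17231408, 0.52214328, 0.30207707]), 'eef_rot': array([-3.14153701e+00,  1.19883483e-03,  1.25205421e+00]), 'force': array([ 0.16129408, -0.53245529,  0.8441451 ]), 'moment': array([ 0.01913095, -0.01108019,  0.0732661 ]), 'grip_width': 0.09421226276889305}
side [[474.41695089   0.         256.58959274]
 [  0.         474.41695089 188.86687977]
 [  0.           0.           1.        ]] [0.50289084 1.37694995 1.1034956 ] [-2.18574978  0.00858674 -3.10438167]
top [[399.1124519    0.         254.85933538]
 [  0.         399.1124519  187.78540837]
 [  0.           0.           1.        ]] [ 0.32702409 -0.00685811  1.66027677] [-2.98279211 -0.00479919 -1.55076337]
```

View pics/side0.png

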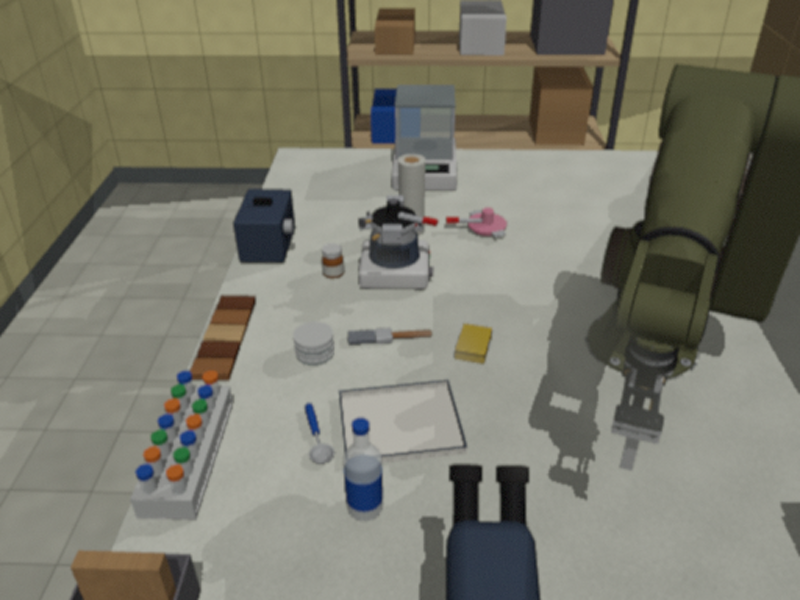

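View pics/top0.png

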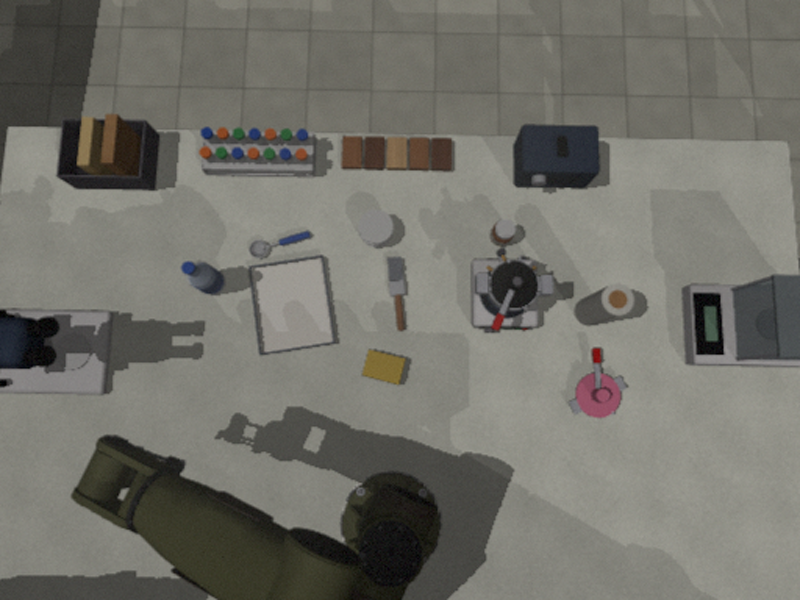

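Candidates for the lid: the black lid on the mill (top view 514,285 / side 395,215, red grip top 498,322 / side 430,220), and the pink look-alike (top 598,395, its red grip 597,355 / side 488,220, grip 453,220). I choose the black one on the white, slate-blue mill. Next come a close crop and measurements.

```bash
python3 - <<'E'
from h import *
t=cam("top"); s=cam("side")
a=cv2.resize(t["color"][150:220,290:380],None,fx=6,fy=6,interpolation=cv2.INTER_CUBIC)
b=cv2.resize(s["color"][110:190,220:330],None,fx=5,fy=5,interpolation=cv2.INTER_CUBIC)
H=max(a.shape[0],b.shape[0]); 
cv2.imwrite("pics/cropt.png",a); cv2.imwrite("pics/crops.png",b)
np.set_printoptions(precision=4,suppress=True)
for n,c in(("top",t),("side",s)):
    hsv=cv2.cvtColor(c["color"],cv2.COLOR_BGR2HSV); P=pts(c)
    m=(((hsv[...,0]<8)|(hsv[...,0]>172))&(hsv[...,1]>170)&(hsv[...,2]>70)).astype(np.uint8)
    k,l,st,ce=cv2.connectedComponentsWithStats(m)
    for i in range(1,k):
        if st[i,4]>8: print(n,"red",st[i],ce[i],np.nanmedian(P[l==i],0), onz(c,*ce[i],.194))
P=pts(t)
# high points near the mill
for lo,hi in((.205,.235),(.183,.2)):
    m=(P[...,2]>lo)&(P[...,2]<hi)&(np.abs(P[...,0]-.5)<.4)&(abs(P[...,1]+.3)<.35)
    k,l,st,ce=cv2.connectedComponentsWithStats(m.astype(np.uint8))
    for i in range(1,k):
        if st[i,4]>8: print(lo,st[i],ce[i],np.nanmedian(P[l==i],0),np.nanmin(P[l==i],0),np.nanmax(P[l==i],0))
E
```

```text
top red [315 201   7  10  39] [318.2051 205.7949] [ 0.4993 -0.244   0.1931] [ 0.4994 -0.2447  0.194 ]
top red [380 223   4   9  36] [381.5 227. ] [ 0.4364 -0.5257  0.0386] [ 0.4259 -0.4766  0.194 ]
side red [271 140   8   4  22] [274.7727 141.1818] [ 0.4993 -0.2355  0.1925] [ 0.5001 -0.2311  0.194 ]
side red [286 140   7   2  13] [289.2308 140.4615] [ 0.4346 -0.5163  0.0378] [ 0.4441 -0.238   0.194 ]
0.205 [325 175  10  10  77] [329.8571 179.6364] [ 0.5937 -0.2843  0.2174] [ 0.5776 -0.3001  0.206 ] [ 0.6134 -0.2682  0.226 ]
0.205 [383 181  23  21 368] [393.7174 191.2636] [ 0.5548 -0.5151  0.2246] [ 0.5187 -0.5573  0.2054] [ 0.593  -0.4797  0.234 ]
0.205 [243 309  26  10  34] [255.6471 313.2059] [ 0.1167 -0.0237  0.2264] [ 0.1009 -0.0639  0.2061] [0.1302 0.0235 0.2344]
0.183 [319 158   5   4  10] [320.8 159.6] [ 0.6764 -0.2573  0.1866] [ 0.6702 -0.2642  0.1831] [ 0.6829 -0.2494  0.1905]
0.183 [304 175   8  12  83] [307.9036 180.4217] [ 0.5962 -0.2078  0.1888] [ 0.5728 -0.2198  0.1831] [ 0.6158 -0.1926  0.196 ]
0.183 [345 176   9  12  89] [349.382  181.4719] [ 0.5947 -0.3626  0.1886] [ 0.5729 -0.3771  0.1841] [ 0.6153 -0.3477  0.1953]
0.183 [314 180  15  31 126] [321.0238 197.7063] [ 0.526  -0.2555  0.1899] [ 0.4838 -0.2827  0.1834] [ 0.5976 -0.2296  0.198 ]
0.183 [381 187   7  15  27] [383.1852 194.8148] [ 0.5447 -0.4851  0.194 ] [ 0.5223 -0.4994  0.1831] [ 0.5766 -0.4803  0.1997]
```

View pics/cropt.png

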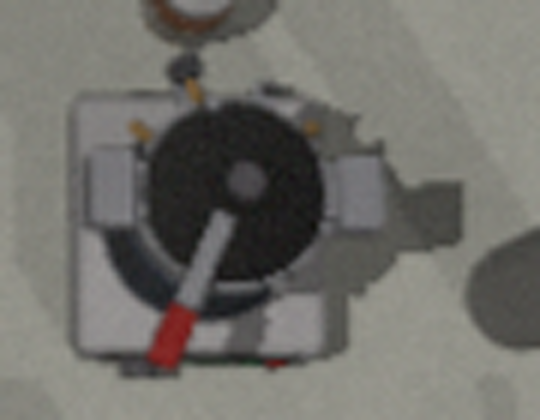

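View pics/crops.png

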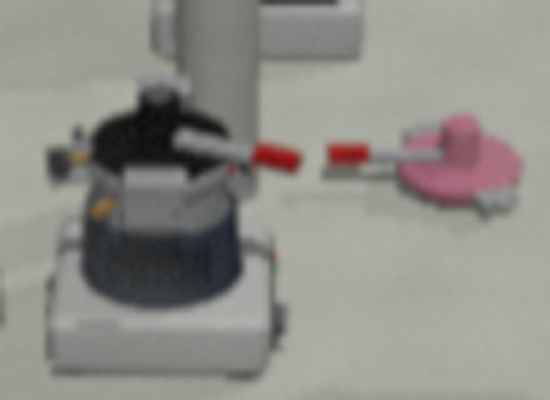

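The crops show the black disc and knob on the mill, with its red grip locked at about 155° (crop px 172,335). The white pip is hidden from above by the lever side; the red pip sits lower. The pink item lies on the bench and is not the target. Next I measure the tray and its neighbours.

```bash
python3 - <<'E'
from h import *
np.set_printoptions(precision=4,suppress=True)
t=cam("top"); P=pts(t); c=t["color"]
# tray: bright inner region enclosed by dark rim
g=cv2.cvtColor(c,cv2.COLOR_BGR2GRAY); roi=np.zeros_like(g); roi[155:232,152:222]=g[155:232,152:222]
cv2.imwrite("pics/tray.png",cv2.resize(c[140:250,100:300],None,fx=4,fy=4,interpolation=cv2.INTER_CUBIC))
m=((roi>0)&(roi<100)).astype(np.uint8)
k,l,st,ce=cv2.connectedComponentsWithStats(m,connectivity=8)
for i in range(1,k):
    if st[i,4]>60:
        pp=np.argwhere(l==i)[:,::-1].astype(np.float32)
        W=np.array([onz(t,u,v,.018)[:2] for u,v in pp],np.float32)
        r=cv2.minAreaRect(W); print(st[i],r)
for n,(u,v) in dict(flask=(208*.64,278*.64),dishes=(378*.64,226*.64),box=(385*.64,367*.64),roll=(618*.64,300*.64),jar=(505*.64,230*.64)).items():
    u,v=int(u),int(v); print(n,np.nanmedian(P[v-3:v+4,u-3:u+4].reshape(-1,3),0))
m=(P[...,2]>.10)&(P[...,0]>.35); k,l,st,ce=cv2.connectedComponentsWithStats(m.astype(np.uint8))
for i in range(1,k):
    if st[i,4]>20: print(st[i],np.nanmin(P[l==i],0),np.nanmax(P[l==i],0))
E
```

```text
[152 163  65  64 665] ((0.553756833076477, 0.2867739200592041), (0.2423383593559265, 0.24655970931053162), 10.359480857849121)
flask [0.6037 0.4641 0.1352]
dishes [0.7651 0.0515 0.06  ]
box [0.3973 0.0226 0.0331]
roll [ 0.5519 -0.5196  0.2247]
jar [ 0.7545 -0.2836  0.0794]
[ 64  73  18  37 509] [0.8823 0.7118 0.1001] [1.0144 0.7476 0.1738]
[ 49  75  16  35 437] [0.8832 0.7811 0.1006] [1.0281 0.838  0.154 ]
[128  81   8   7  35] [0.9831 0.4932 0.1005] [1.0119 0.5216 0.1093]
[138  81   8   8  44] [0.9821 0.451  0.1004] [1.0109 0.4798 0.1121]
[149  81   7   8  34] [0.9816 0.41   0.1005] [1.012  0.4352 0.1099]
[ 332   80   51   38 1699] [ 0.8741 -0.516   0.1   ] [ 1.0261 -0.3169  0.1579]
[159  82   7   7  36] [0.9819 0.3685 0.1003] [1.0099 0.394  0.1123]
[169  82   8   7  36] [0.9833 0.324  0.1002] [1.0124 0.3527 0.1135]
[179  82   8   7  41] [0.984  0.282  0.1002] [1.0121 0.3113 0.1098]
[189  82   8   8  37] [0.9824 0.2412 0.1007] [1.0131 0.2702 0.1136]
[127  94   8   8  38] [0.9261 0.4924 0.1   ] [0.954  0.519  0.1123]
[138  94   7   7  32] [0.9273 0.4516 0.1008] [0.9563 0.4773 0.1106]
[148  94   7   8  35] [0.9276 0.4105 0.1006] [0.9576 0.4356 0.1108]
[158  94   8   7  32] [0.9295 0.3664 0.1   ] [0.9582 0.3954 0.1116]
[168  94   8   8  33] [0.9267 0.3242 0.1002] [0.9587 0.3546 0.1119]
[179  94   7   8  34] [0.929  0.2838 0.1004] [0.9578 0.3081 0.1123]
[189  95   7   7  34] [0.9315 0.2415 0.1001] [0.9572 0.2675 0.113 ]
[ 303  158   51   53 1302] [ 0.4835 -0.3777  0.1011] [ 0.6831 -0.193   0.2271]
[116 167  22  18 301] [0.5797 0.4575 0.1013] [0.6427 0.5243 0.2198]
[ 473  175   39   55 1926] [ 0.4285 -0.9889  0.1002] [ 0.6186 -0.8693  0.2542]
[374 181  32  25 549] [ 0.5176 -0.5554  0.1002] [ 0.5941 -0.4789  0.2345]
[   0  198   38   38 1137] [0.3652 0.7038 0.1813] [0.4942 0.8705 0.3884]
```

View pics/tray.png

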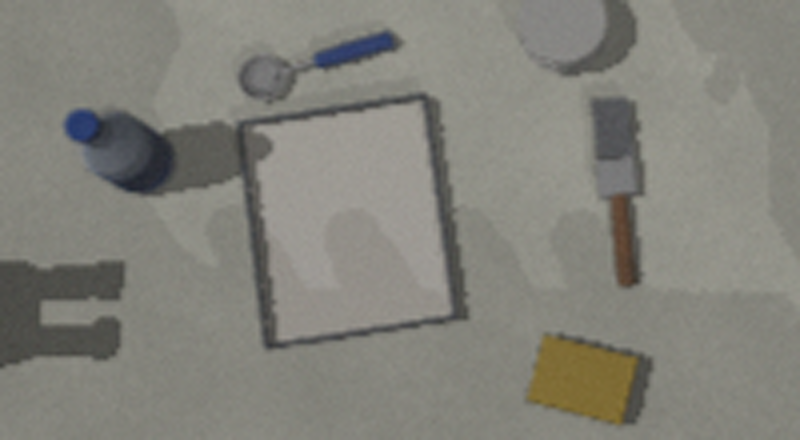

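```bash
cat > plan.py <<'E'
from h import *
def plan(tgt,yaw,n,step=None):
    o=sensors.get_obs(); p=np.array(o["ee_pos"]); R0=R.from_euler('xyz',o["eef_rot"]); R1=R.from_euler('xyz',[np.pi,0,yaw])
    rv=(R0.inv()*R1).as_rotvec()
    if abs(rv[2])>3.0: print("near pi",rv)
    out=[]
    for i in range(n):
        Ri=R0*R.from_rotvec(rv*i/n)
        d=Ri.inv().apply((np.array(tgt)-p)/n)*1000
        out.append(" ".join(f"{x:.0f}" if abs(x)>=10 else f"{x:.1f}" for x in d)+" "+" ".join(f"{x:.3f}" for x in rv/n))
    print("; ".join(out))
E
python3 - <<'E'
from plan import *
t=cam("top")
q=[(240,122),(425,95),(465,320),(268,347)]
W=np.array([onz(t,100+u/4-.4,140+v/4-.4,.018) for u,v in q]); print(W.round(4),W.mean(0).round(4))
import math
lx,ly=.595+.102*math.cos(math.radians(155.5)),-.285+.102*math.sin(math.radians(155.5)); print(lx,ly)
o=sensors.get_obs()
# go by hand with +wz 0.181 x18
p=np.array(o["ee_pos"]); R0=R.from_euler('xyz',o["eef_rot"]); y0=o["eef_rot"][2]; w=(y0+2.0)/18; d=(np.array([lx,ly,.31])-p)/18*1000
print(w,"; ".join("%.0f %.0f %.1f 0 0 %.3f"%(*(R0*R.from_rotvec([0,0,w*i])).inv().apply(d),w) for i in range(18)))
E
```

```text
[[0.6569 0.3913 0.018 ]
 [0.6899 0.1987 0.018 ]
 [0.4543 0.1483 0.018 ]
 [0.4225 0.3491 0.018 ]] [0.5559 0.2718 0.018 ]
0.5021839503705926 -0.2427012892490636
0.1806669933142738 -35 31 -0.4 0 0 0.181; -29 36 -0.4 0 0 0.181; -22 41 -0.4 0 0 0.181; -14 44 -0.4 0 0 0.181; -6 46 -0.4 0 0 0.181; 3 46 -0.4 0 0 0.181; 11 45 -0.4 0 0 0.181; 19 42 -0.4 0 0 0.181; 26 38 -0.4 0 0 0.181; 33 33 -0.4 0 0 0.181; 38 26 -0.4 0 0 0.181; 42 19 -0.4 0 0 0.181; 45 11 -0.4 0 0 0.181; 46 3 -0.4 0 0 0.181; 46 -5 -0.4 0 0 0.181; 44 -13 -0.4 0 0 0.181; 41 -21 -0.4 0 0 0.181; 37 -28 -0.4 0 0 0.181
```

Request:
{"name": "move_arm", "arguments": {"rows": "-35 31 -4 0 0 0.18; -29 36 -4 0 0 0.18; -22 41 -4 0 0 0.18; -14 44 0 0 0 0.18; -6 46 0 0 0 0.18; 3 46 0 0 0 0.18; 11 45 0 0 0 0.18; 19 42 0 0 0 0.18; 26 38 0 0 0 0.18; 33 33 0 0 0 0.18; 38 26 0 0 0 0.18; 42 19 0 0 0 0.18; 45 11 0 0 0 0.18; 46 3 0 0 0 0.18; 46 -5 0 0 0 0.18; 44 -13 0 0 0 0.18; 41 -21 0 0 0 0.18; 37 -28 0 0 0 0.18", "grip": -0.15}}

```text
time_s: 2.55
ee_pos: [0.4744, -0.2798, 0.3166]
eef_rot: [-3.136, 0.003, -2.092]
force: [-0.1, 0.4, 0.4]
grip_width: 0.0398
```

```bash
python3 - <<'E'
from plan import *
o=sensors.get_obs(); print(o["time_s"],o["ee_pos"],o["eef_rot"],o["force"],o["qpos"],o["grip_width"])
plan([.502,-.243,.305],-2.0,3)
s=cam("side"); cv2.imwrite("pics/s1.png",cv2.resize(s["color"][70:200,190:350],None,fx=5,fy=4.6,interpolation=cv2.INTER_CUBIC))
E
```

```text
2.55 [ 0.47443077 -0.27976739  0.31661435] [-3.13610770e+00  2.77676168e-03 -2.09164760e+00] [-0.0666265   0.4230408   0.41893932] [-0.60031627  0.28897681  1.50227051  0.00328672  1.34509926  1.49061183] 0.0398197462612101
-15 -1.9 3.9 -0.002 0.001 -0.031; -15 -2.3 3.9 -0.002 0.001 -0.031; -15 -2.8 3.9 -0.002 0.001 -0.031
```

Request:
{"name": "move_arm", "arguments": {"rows": "-15 -2 0 0 0 -0.03; -15 -2 0 0 0 -0.03; -15 -3 0 0 0 -0.03; 0 0 0 0 0 0; 0 0 0 0 0 0"}}

```text
time_s: 3.22
ee_pos: [0.5047, -0.2438, 0.316]
eef_rot: [-3.136, 0.002, -2.004]
force: [0.2, -0.7, -0.1]
grip_width: 0.0398
```

```bash
python3 - <<'E'
from plan import *
o=sensors.get_obs(); print(o["ee_pos"],o["eef_rot"],o["force"])
plan([.502,-.243,.31],-2.0,2)
s=cam("side"); cv2.imwrite("pics/s1.png",cv2.resize(s["color"][70:200,190:350],None,fx=5,fy=4.6,interpolation=cv2.INTER_CUBIC))
t=cam("top"); cv2.imwrite("pics/t1.png",cv2.resize(t["color"][140:260,270:400],None,fx=5,fy=5,interpolation=cv2.INTER_CUBIC))
E
```

```text
[ 0.50468252 -0.24377886  0.31599168] [-3.13629696e+00  1.72134845e-03 -2.00391960e+00] [ 0.1678699  -0.71912804 -0.14227988]
0.2 1.4 3.0 -0.003 0.001 -0.002; 0.2 1.4 3.0 -0.003 0.001 -0.002
```

View pics/s1.png

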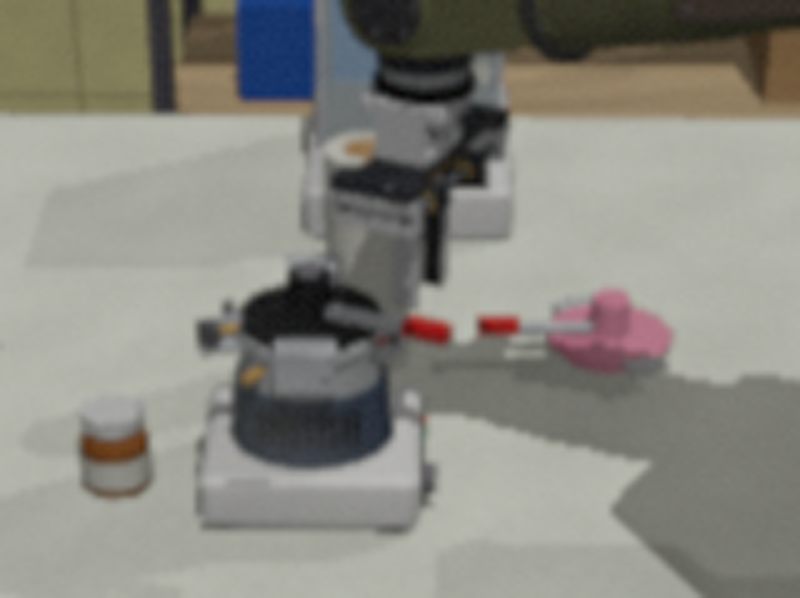

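View pics/t1.png

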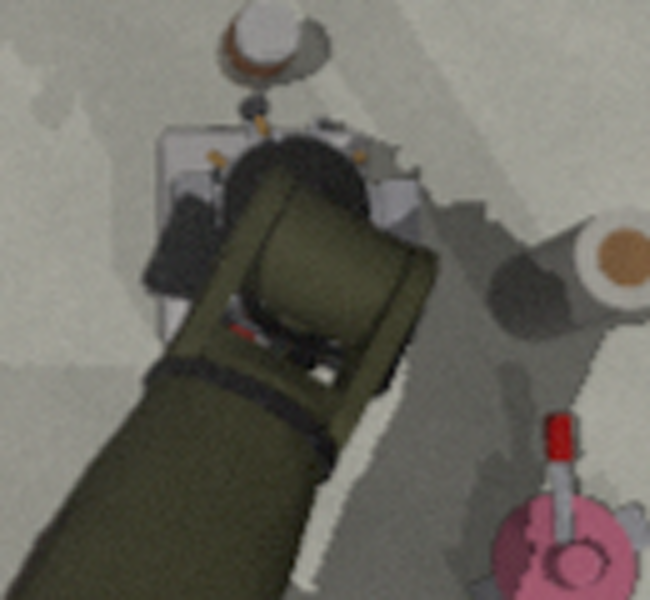

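The red grip (side crop 428,328) is right below the fingers (435,260), with the fingers straddling it along y. I lower over it.

Request:
{"name": "move_arm", "arguments": {"rows": "1 3 10 -0.003 0 0; 0 0 12 -0.002 0 0; 0 0 10 0 0 0; 0 0 8 0 0 0; 0 0 0 0 0 0"}}

```text
time_s: 3.95
ee_pos: [0.5005, -0.2443, 0.2721]
eef_rot: [3.14, 0.002, -2.006]
force: [1.0, -0.4, 0.1]
grip_width: 0.0398
```

```bash
python3 - <<'E'
from plan import *
o=sensors.get_obs(); print(o["ee_pos"],o["eef_rot"],o["force"])
plan([.501,-.243,.264],-2.0,2)
s=cam("side"); cv2.imwrite("pics/s2.png",cv2.resize(s["color"][100:180,220:320],None,fx=7,fy=7,interpolation=cv2.INTER_CUBIC))
E
```

```text
[ 0.50050961 -0.2443189   0.27209393] [ 3.13975324e+00  1.81420401e-03 -2.00619490e+00] [ 0.9626764  -0.39130757  0.13470773]
-0.7 0.0 4.0 0.001 0.001 -0.003; -0.7 0.0 4.0 0.001 0.001 -0.003
```

View pics/s2.png

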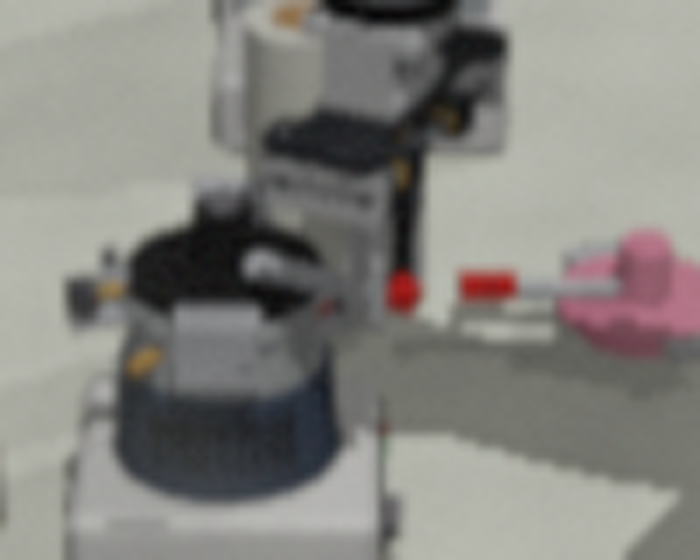

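Request:
{"name": "move_arm", "arguments": {"rows": "-1 0 8 0 0 0; 0 0 0 0 0 0; 6 0 0 0 0 -0.06; 6 0 0 0 0 -0.06; 6 0 0 0 0 -0.06; 6 0 0 0 0 -0.06; 6 0 0 0 0 -0.06; 0 0 0 0 0 0", "grip": -0.44, "newtons": 20}}

```text
time_s: 5.0
ee_pos: [0.4923, -0.271, 0.2649]
eef_rot: [-3.141, 0.005, -1.696]
force: [0.5, -0.0, -0.5]
grip_width: 0.0261
```

```bash
cat > arc.py <<'E'
from plan import *
import math
o=sensors.get_obs(); p=o["ee_pos"]; d=p[:2]-np.array([.5945,-.2845])
print(p,"yaw",math.degrees(o["eef_rot"][2])%360-90-0,"th",math.degrees(math.atan2(d[1],d[0]))%360,"r",np.hypot(*d),o["force"].round(1),o["grip_width"],o["eef_rot"])
s=cam("side"); cv2.imwrite("pics/arc.png",cv2.resize(s["color"][100:180,220:320],None,fx=7,fy=7,interpolation=cv2.INTER_CUBIC))
E
python3 arc.py
```

```text
[ 0.49227354 -0.27103905  0.26485624] yaw 172.82668826118248 th 172.4985788791295 r 0.10310890517048663 [ 0.5 -0.  -0.5] 0.026077358576882648 [-3.14117511  0.00455615 -1.69599423]
```

View pics/arc.png

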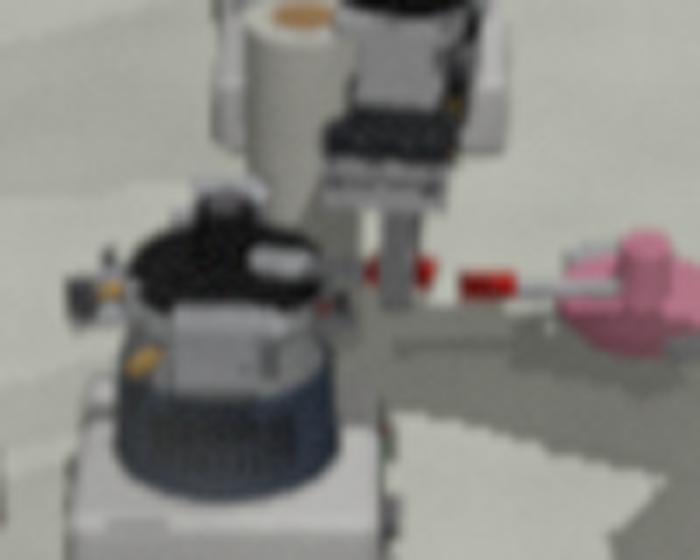

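The lever is at about 171°, past the catch, and the fingers still straddle it. I continue the arc.

Request:
{"name": "move_arm", "arguments": {"rows": "6 0 0 0 0 -0.06; 6 0 0 0 0 -0.06; 6 0 0 0 0 -0.06; 6 0 0 0 0 -0.06; 6 0 0 0 0 -0.06; 6 0 0 0 0 -0.06; 6 0 0 0 0 -0.06; 0 0 0 0 0 0"}}

```text
time_s: 6.05
ee_pos: [0.4952, -0.311, 0.2649]
eef_rot: [-3.14, 0.006, -1.274]
force: [-0.3, -1.3, -0.6]
grip_width: 0.0264
```

```bash
python3 arc.py
```

```text
[ 0.49517583 -0.31097371  0.26490847] yaw 197.0083922087831 th 194.92455738379107 r 0.10279176652961416 [-0.3 -1.3 -0.6] 0.026360678859175313 [-3.13961377  0.00599136 -1.27394388]
```

Request:
{"name": "move_arm", "arguments": {"rows": "5 0 0 0 0 -0.04; 5 0 0 0 0 -0.04; 5 0 0 0 0 -0.04; 4 0 0 0 0 -0.03; 3 0 0 0 0 -0.03; 0 0 0 0 0 0"}}

```text
time_s: 6.85
ee_pos: [0.5029, -0.3301, 0.2649]
eef_rot: [-3.14, 0.007, -1.096]
force: [-0.2, 0.3, -0.8]
grip_width: 0.0263
```

```bash
python3 arc.py
```

```text
[ 0.50294214 -0.33007365  0.26491187] yaw 207.18096830770872 th 206.4621891611709 r 0.10227316366790702 [-0.2  0.3 -0.8] 0.02634826831482595 [-3.13963533  0.00722167 -1.09639894]
```

View pics/arc.png

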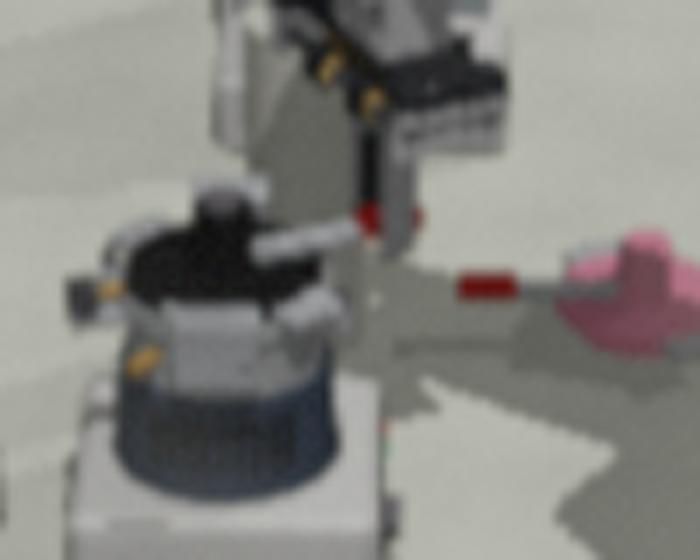

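Request:
{"name": "move_arm", "arguments": {"rows": "3 0 0 0 0 -0.02; 3 0 0 0 0 -0.02; 0 0 0 0 0 0"}}

```text
time_s: 7.28
ee_pos: [0.5058, -0.3356, 0.2649]
eef_rot: [-3.139, 0.007, -1.055]
force: [-0.2, 0.6, -0.9]
grip_width: 0.0265
```

```bash
python3 arc.py
```

```text
[ 0.50583744 -0.33556934  0.2648956 ] yaw 209.57291836885935 th 209.94180203488762 r 0.10231875301478678 [-0.2  0.6 -0.9] 0.026522987424753914 [-3.13941907  0.00721324 -1.05465153]
```

Request:
{"name": "move_arm", "arguments": {"rows": "3 0 0 0 0 -0.02; 0 0 0 0 0 0"}}

```text
time_s: 7.58
ee_pos: [0.5074, -0.3371, 0.2648]
eef_rot: [-3.139, 0.01, -1.033]
force: [-3.6, 2.2, 1.4]
grip_width: 0.0264
```

```bash
python3 arc.py
```

```text
[ 0.5073928  -0.33708564  0.26484105] yaw 210.82116465363003 th 211.1189074248812 r 0.10174927254168678 [-3.6  2.2  1.4] 0.02635151663701409 [-3.13851074  0.01042036 -1.03286552]
```

View pics/arc.png

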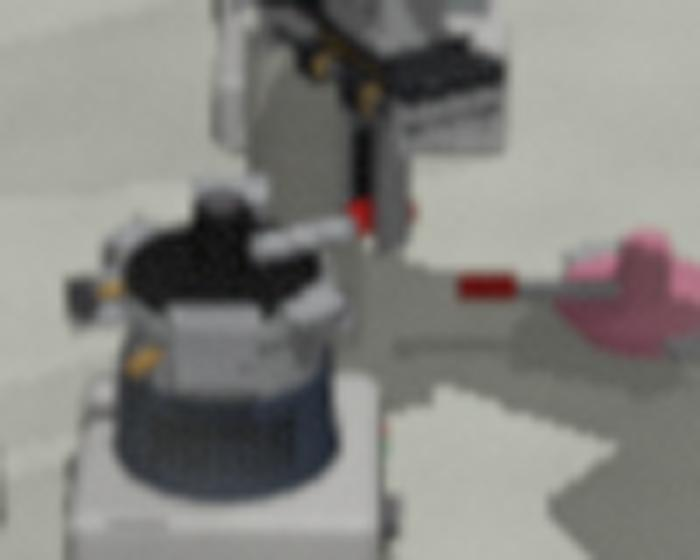

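A 4 N reaction against the push shows it is at the stop. I back off, rise and check the lever's angle from above.

Request:
{"name": "move_arm", "arguments": {"rows": "-3 0 0 0 0 0; 0 0 0 0 0 0; 0 0 -15 0 0 0; 0 0 -20 0 0 0; 0 0 -20 0 0 0; 0 0 -12 0 0 0; 0 0 0 0 0 0"}}

```text
time_s: 8.5
ee_pos: [0.5062, -0.3358, 0.3379]
eef_rot: [-3.137, 0.005, -1.032]
force: [0.2, 0.1, 0.2]
grip_width: 0.0264
```

```bash
python3 arc.py; python3 - <<'E'
from h import *
np.set_printoptions(precision=4,suppress=True)
for n in("side","top"):
    c=cam(n); hsv=cv2.cvtColor(c["color"],cv2.COLOR_BGR2HSV); P=pts(c)
    m=(((hsv[...,0]<8)|(hsv[...,0]>172))&(hsv[...,1]>150)&(hsv[...,2]>60)).astype(np.uint8)
    k,l,st,ce=cv2.connectedComponentsWithStats(m)
    for i in range(1,k):
        if st[i,4]>5: q=np.nanmedian(P[l==i],0); d=q[:2]-[.5945,-.2845]; print(n,st[i],q,np.hypot(*d),np.degrees(np.arctan2(d[1],d[0]))%360)
    cv2.imwrite("pics/%s3.png"%n,cv2.resize(c["color"][130:230,270:400] if n=="top" else c["color"][90:190,200:330],None,fx=6,fy=6,interpolation=cv2.INTER_CUBIC))
    if n=="side":
        m=(P[...,2]>.206)&(P[...,2]<.23)&(abs(P[...,0]-.595)<.04)&(abs(P[...,1]+.285)<.04); print("knob",np.nanmin(P[m],0),np.nanmax(P[m],0),m.sum())
E
```

```text
[ 0.50623166 -0.3357519   0.33787428] yaw 210.84783411571522 th 210.141050387177 r 0.1020688863418507 [0.2 0.1 0.2] 0.026406387483204365 [-3.13704578  0.00544407 -1.03240005]
side [270 129   9   4  24] [ 0.5037 -0.3237  0.191 ] 0.0988540970828342 203.35162104734172
side [286 140   7   2  14] [ 0.4352 -0.5162  0.036 ] 0.2811783451115396 235.4819224733525
knob [ 0.5783 -0.2986  0.2064] [ 0.6105 -0.2622  0.2266] 56
top [379 223   5   9  38] [ 0.4367 -0.5254  0.039 ] 0.2879587619479318 236.76716279585156
```

View pics/side3.png

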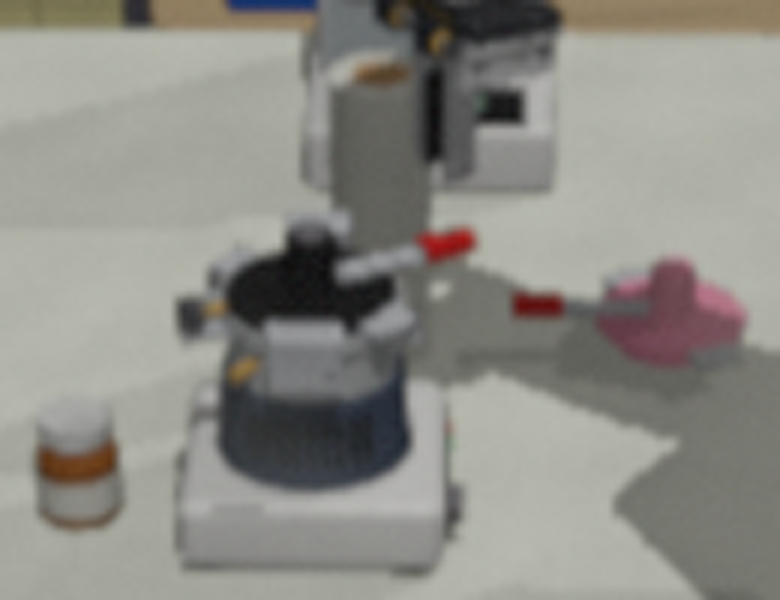

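View pics/top3.png

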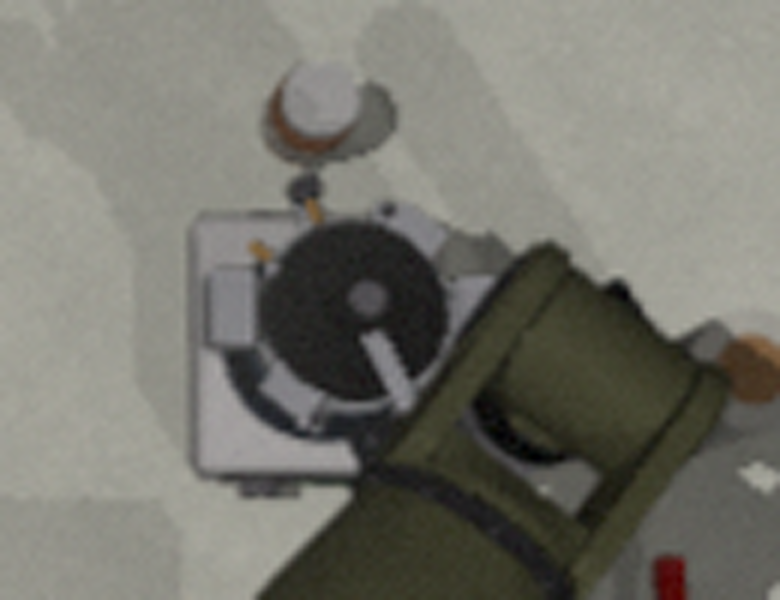

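The top view shows both ears turned clear of the claws, and the side view gives a lever angle of about 207° after bias correction: open. I move on to the knob.

```bash
python3 -c "
from plan import *
plan([.595,-.2845,.338],-1.08,5)"
```

```text
0.3 -21 -0.3 -0.001 0.002 0.010; 0.2 -21 -0.3 -0.001 0.002 0.010; -0.0 -21 -0.3 -0.001 0.002 0.010; -0.2 -21 -0.4 -0.001 0.002 0.010; -0.4 -21 -0.4 -0.001 0.002 0.010
```

Request:
{"name": "move_arm", "arguments": {"rows": "0 -21 0 0 0.002 0.01; 0 -21 0 0 0.002 0.01; 0 -21 0 0 0.002 0.01; 0 -20 0 0 0.002 0.01; 0 -14 0 0 0 0; 0 0 0 0 0 0; 0 0 0 0 0 0", "grip": 0.25}}

```text
time_s: 9.52
ee_pos: [0.5918, -0.2864, 0.331]
eef_rot: [3.141, 0.007, -1.074]
force: [-0.2, 0.4, 0.3]
grip_width: 0.0586
```

```bash
python3 arc.py; python3 -c "
from plan import *
plan([.595,-.2845,.282],-1.08,5)"
```

```text
[ 0.59178323 -0.28641378  0.33095578] yaw 208.44943200149322 th 215.16218281148787 r 0.0033231597782457803 [-0.2  0.4  0.3] 0.05856030732406331 [ 3.14055196  0.00686758 -1.07426007]
0.0 -0.8 9.8 0.000 0.001 0.001; 0.0 -0.8 9.8 0.000 0.001 0.001; 0.0 -0.8 9.8 0.000 0.001 0.001; -0.0 -0.8 9.8 0.000 0.001 0.001; -0.0 -0.8 9.8 0.000 0.001 0.001
```

View pics/arc.png

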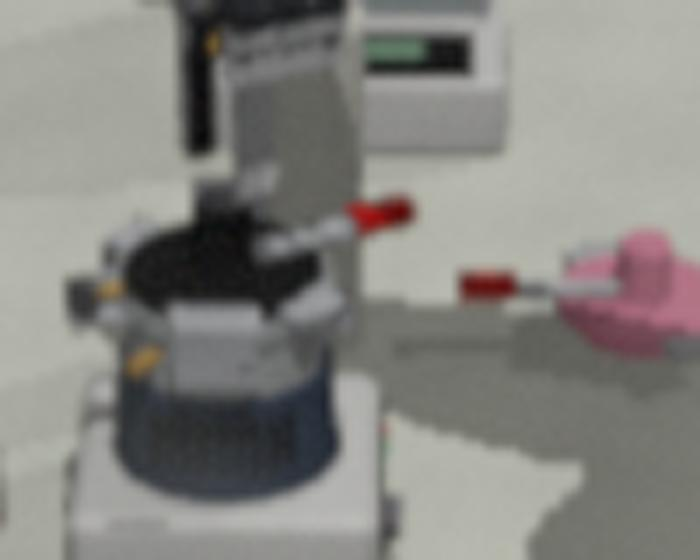

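Request:
{"name": "move_arm", "arguments": {"rows": "0 -2 10 0 0.003 0; 0 -1 11 0 0.002 0; 0 -1 11 0 0 0; 0 0 9 0 0 0; 0 0 6 0 0 0; 0 0 0 0 0 0; 0 0 0 0 0 0"}}

```text
time_s: 10.45
ee_pos: [0.5944, -0.285, 0.2803]
eef_rot: [3.14, 0.002, -1.075]
force: [-0.2, 0.7, -0.4]
grip_width: 0.0589
```

```bash
python3 arc.py; python3 -c "
from plan import *
plan([.595,-.2845,.282],-1.08,1)"
```

```text
[ 0.59443973 -0.28501734  0.28030216] yaw 208.37920758773805 th 263.3549399902754 r 0.0005208398418079248 [-0.2  0.7 -0.4] 0.058886564376324585 [ 3.14014361e+00  2.06005466e-03 -1.07548572e+00]
-0.2 -0.8 -1.7 0.001 0.002 0.004
```

View pics/arc.png

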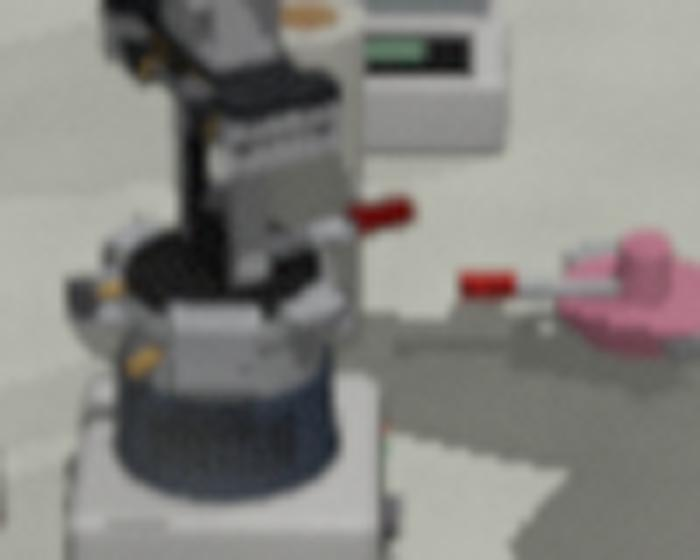

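The near finger (px 250,270) is just above the disc beside the lever bar, so I close the gripper.

Request:
{"name": "move_arm", "arguments": {"rows": "0 0 -1 0 0 0; 0 0 0 0 0 0; 0 0 0 0 0 0; 0 0 0 0 0 0; 0 0 0 0 0 0", "grip": -0.5, "newtons": 45}}

```text
time_s: 11.12
ee_pos: [0.5945, -0.2852, 0.282]
eef_rot: [3.141, 0.001, -1.076]
force: [0.5, 0.1, -0.6]
grip_width: 0.0355
```

Request:
{"name": "move_arm", "arguments": {"rows": "0 0 -4 0 0 0; 0 0 -5 0 0 0; 0 0 -6 0 0 0; 0 0 -6 0 0 0; 0 0 -6 0 0 0"}}

```text
time_s: 11.75
ee_pos: [0.5943, -0.2849, 0.3088]
eef_rot: [3.139, 0.004, -1.076]
force: [0.5, 0.8, -6.2]
grip_width: 0.0354
```

```bash
python3 arc.py
```

```text
[ 0.59425278 -0.28494541  0.30877092] yaw 208.37328801892062 th 240.96755597722472 r 0.000509416010024875 [ 0.5  0.8 -6.2] 0.0353862139354461 [ 3.13863173  0.00449053 -1.07558903]
```

View pics/arc.png

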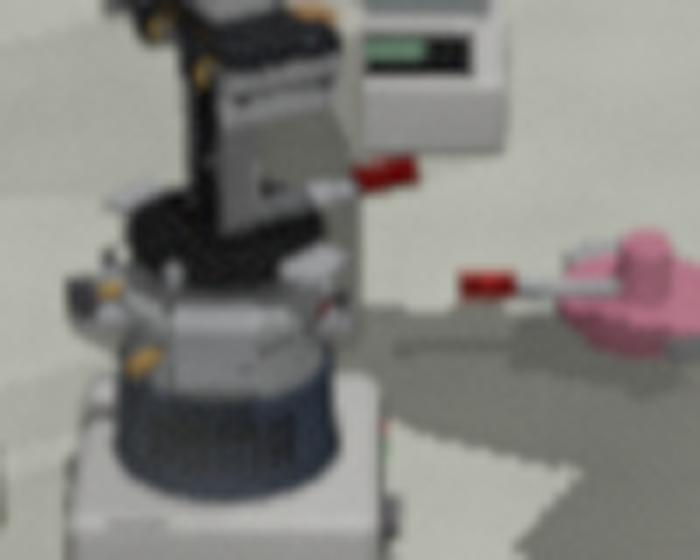

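The lid is coming up level, carrying about 6 N. I lift on to well clear.

Request:
{"name": "move_arm", "arguments": {"rows": "0 0 -9 0 0 0; 0 0 -10 0 0 0; 0 0 -10 0 0 0; 0 0 -10 0 0 0; 0 0 -10 0 0 0; 0 0 -10 0 0 0; 0 0 -6 0 0 0; 0 0 0 0 0 0"}}

```text
time_s: 12.8
ee_pos: [0.5946, -0.2851, 0.3802]
eef_rot: [3.14, 0.002, -1.076]
force: [-0.3, -0.0, -6.4]
grip_width: 0.0359
```

```bash
python3 arc.py; python3 -c "
from plan import *
plan([.556,.272,.385],-1.08,20)"
```

```text
[ 0.5945736  -0.28509669  0.3802404 ] yaw 208.37400303378217 th 277.0316665429545 r 0.0006012167380221313 [-0.3 -0.  -6.4] 0.035913138806115595 [ 3.13999622e+00  2.44907424e-03 -1.07557655e+00]
-25 -12 -0.2 0.000 0.000 0.000; -25 -12 -0.2 0.000 0.000 0.000; -25 -12 -0.2 0.000 0.000 0.000; -25 -12 -0.2 0.000 0.000 0.000; -25 -12 -0.2 0.000 0.000 0.000; -25 -12 -0.2 0.000 0.000 0.000; -25 -12 -0.2 0.000 0.000 0.000; -25 -12 -0.2 0.000 0.000 0.000; -25 -11 -0.2 0.000 0.000 0.000; -25 -11 -0.2 0.000 0.000 0.000; -25 -11 -0.2 0.000 0.000 0.000; -25 -11 -0.2 0.000 0.000 0.000; -25 -11 -0.2 0.000 0.000 0.000; -25 -11 -0.2 0.000 0.000 0.000; -25 -11 -0.2 0.000 0.000 0.000; -25 -11 -0.2 0.000 0.000 0.000; -25 -11 -0.2 0.000 0.000 0.000; -25 -11 -0.2 0.000 0.000 0.000; -25 -11 -0.3 0.000 0.000 0.000; -25 -11 -0.3 0.000 0.000 0.000
```

View pics/arc.png

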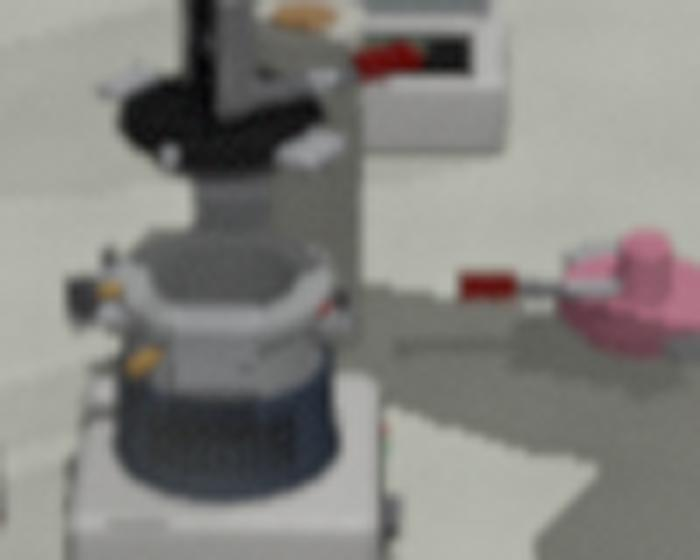

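The lid is out, level, about 98 mm above its seat. I carry it to the tray.

Request:
{"name": "move_arm", "arguments": {"rows": "-10 -5 0 0 0 0; -18 -8 0 0 0 0; -25 -12 0 0 0 0; -25 -12 0 0 0 0; -25 -12 0 0 0 0; -25 -12 0 0 0 0; -25 -12 0 0 0 0; -25 -12 0 0 0 0; -25 -12 0 0 0 0; -25 -11 0 0 0 0; -25 -11 0 0 0 0; -25 -11 0 0 0 0; -25 -11 0 0 0 0; -25 -11 0 0 0 0; -25 -11 0 0 0 0; -25 -11 0 0 0 0; -18 -8 0 0 0 0; -10 -5 0 0 0 0; 0 0 0 0 0 0; 0 0 0 0 0 0"}}

```text
time_s: 15.35
ee_pos: [0.5526, 0.1947, 0.3802]
eef_rot: [3.14, 0.007, -1.064]
force: [0.1, -0.6, -6.6]
grip_width: 0.0351
```

```bash
python3 arc.py; python3 -c "
from plan import *
plan([.556,.272,.30],-1.08,5)"
```

```text
[0.55262074 0.19465249 0.38024112] yaw 209.04353134786209 th 94.99511645947956 r 0.48097918930728106 [ 0.1 -0.6 -6.6] 0.03511314258099611 [ 3.13960941  0.00689506 -1.06389108]
-13 -8.1 16 0.000 0.001 0.003; -13 -8.1 16 0.000 0.001 0.003; -13 -8.0 16 0.000 0.001 0.003; -13 -8.0 16 0.000 0.001 0.003; -13 -7.9 16 0.000 0.001 0.003
```

Request:
{"name": "move_arm", "arguments": {"rows": "-10 -6 8 0 0.001 0; -13 -8 16 0 0.002 0; -13 -8 16 0 0.002 0; -13 -8 16 0 0.002 0; -11 -7 16 0 0 0; -5 -3 8 0 0 0; 0 0 0 0 0 0; 0 0 0 0 0 0"}}

```text
time_s: 16.4
ee_pos: [0.5561, 0.2759, 0.2929]
eef_rot: [3.137, -0.0, -1.065]
force: [0.6, 0.4, -5.5]
grip_width: 0.0353
```

```bash
python3 arc.py; python3 - <<'E'
from plan import *
plan([.556,.272,.20],-1.08,5)
for n in("side","top"):
    c=cam(n); cv2.imwrite("pics/%s4.png"%n,cv2.resize(c["color"][130:240,100:260] if n=="top" else c["color"][190:330,190:340],None,fx=5,fy=4,interpolation=cv2.INTER_CUBIC))
E
```

```text
[0.55608264 0.27587315 0.29291117] yaw 208.99020590136416 th 93.92187523479907 r 0.5616884901696818 [ 0.6  0.4 -5.5] 0.035285081839652704 [ 3.13706752e+00 -4.83046351e-04 -1.06482178e+00]
0.7 0.3 19 0.001 -0.000 0.003; 0.7 0.3 19 0.001 -0.000 0.003; 0.7 0.3 19 0.001 -0.000 0.003; 0.7 0.3 19 0.001 -0.000 0.003; 0.7 0.4 19 0.001 -0.000 0.003
```

View pics/side4.png

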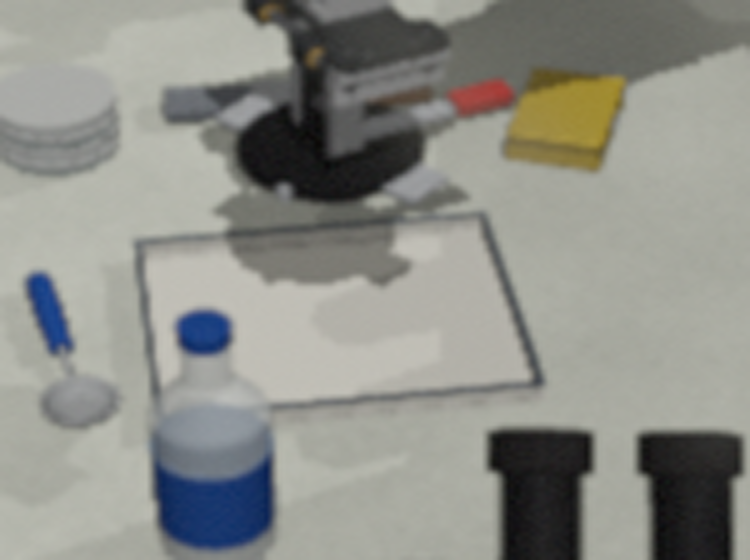

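View pics/top4.png

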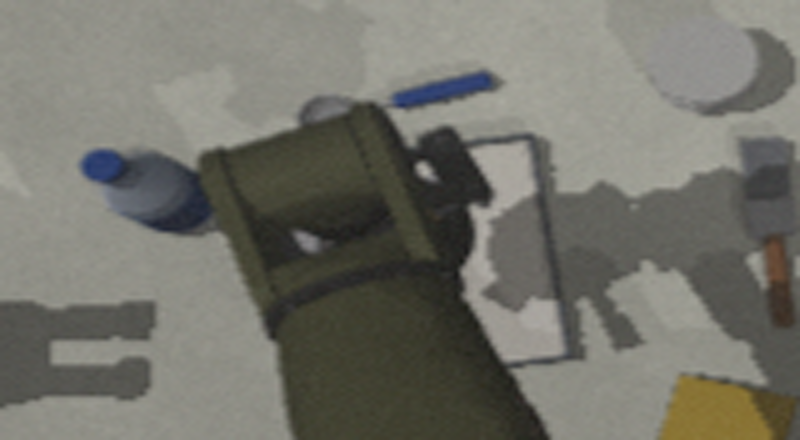

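```bash
python3 - <<'E'
from plan import *
np.set_printoptions(precision=4,suppress=True)
t=cam("top"); s=cam("side")
for u,v in((137,242),(485,213),(542,382)): print(onz(s,190+u/5-.4,190+v/4-.4,.018))
for c in(t,s):
    P=pts(c); m=(P[...,2]>.25)&(P[...,0]>.2)&(P[...,0]<.8)&(P[...,1]>.15)&(P[...,1]<.6)
    Q=P[m]; print(len(Q),Q.min(0),Q.max(0))
    for y0 in np.arange(.2,.5,.04):
        q=Q[(Q[:,1]>y0)&(Q[:,1]<y0+.04)]
        if len(q): print("y",y0.round(2),"zmin",q[:,2].min(),"x",q[:,0].min(),q[:,0].max())
cv2.imwrite("pics/s5.png",cv2.resize(s["color"],(800,600)))
E
```

```text
[0.689  0.2008 0.018 ]
[0.4551 0.158  0.018 ]
[0.4228 0.3514 0.018 ]
5193 [0.2    0.15   0.2511] [0.6272 0.3672 0.642 ]
y 0.2 zmin 0.3042928701206029 x 0.22045352431861326 0.6271574077019355
y 0.24 zmin 0.30401858377371194 x 0.30795640210924174 0.6112050523925998
y 0.28 zmin 0.25114848132521606 x 0.43006753158685296 0.5892224496993996
y 0.32 zmin 0.3346435749504417 x 0.5180089016582162 0.572564887872714
y 0.36 zmin 0.3349909859799731 x 0.5410141853914197 0.5410141853914197
8660 [0.2001 0.15   0.2504] [0.6285 0.3699 0.6421]
y 0.2 zmin 0.294720851112221 x 0.2009408670026508 0.6284543094057463
y 0.24 zmin 0.2504474553197681 x 0.28497345105158695 0.6144545096350658
y 0.28 zmin 0.25149061317298005 x 0.4131260818015831 0.5932726870048546
y 0.32 zmin 0.2933132611830713 x 0.4868981115407897 0.5776906550098735
y 0.36 zmin 0.29480129265227684 x 0.527379972815587 0.5492826528766113
```

View pics/s5.png

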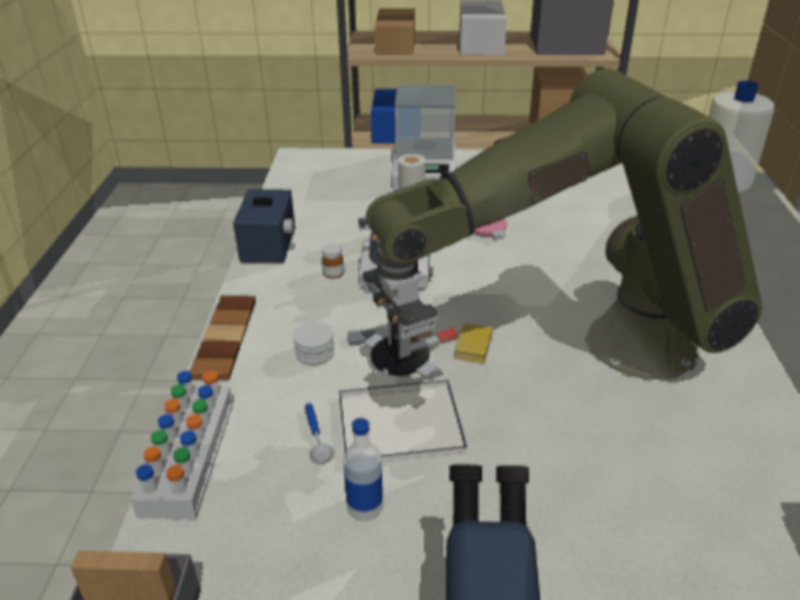

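The arm stays at y < 0.37 and the flask begins at 0.455, so it is clear. Both views put the tray centre near (0.556, 0.274). I descend.

Request:
{"name": "move_arm", "arguments": {"rows": "0 0 8 0.002 0 0; 0 0 14 0.002 0 0; 0 0 14 0 0 0; 0 0 14 0 0 0; 0 0 14 0 0 0; 0 0 14 0 0 0; 0 0 10 0 0 0; 0 0 5 0 0 0; 0 0 0 0 0 0"}}

```text
time_s: 17.77
ee_pos: [0.5557, 0.2754, 0.1922]
eef_rot: [3.14, -0.0, -1.065]
force: [0.7, -0.6, -4.8]
grip_width: 0.0355
```

```bash
python3 - <<'E'
from plan import *
o=sensors.get_obs(); print(o["ee_pos"],o["eef_rot"],o["force"],o["grip_width"])
plan([.556,.274,.132],-1.065,5)
s=cam("side"); cv2.imwrite("pics/s6.png",cv2.resize(s["color"][190:330,190:340],None,fx=5,fy=4,interpolation=cv2.INTER_CUBIC))
E
```

```text
[0.55567563 0.27537787 0.19218989] [ 3.13965403e+00 -2.24610705e-04 -1.06522900e+00] [ 0.6647232  -0.63794979 -4.82201525] 0.03547973773902064
0.3 0.1 12 0.000 -0.000 -0.000; 0.3 0.1 12 0.000 -0.000 -0.000; 0.3 0.1 12 0.000 -0.000 -0.000; 0.3 0.1 12 0.000 -0.000 -0.000; 0.3 0.1 12 0.000 -0.000 -0.000
```

View pics/s6.png

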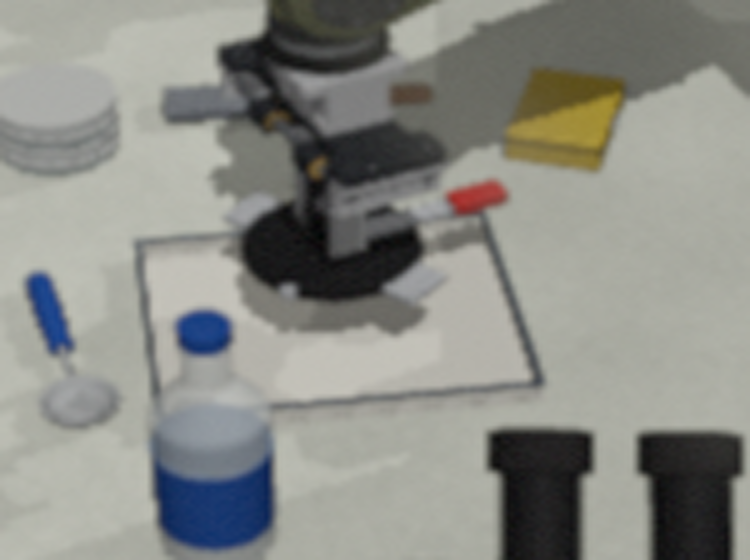

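Request:
{"name": "move_arm", "arguments": {"rows": "0 0 10 0 0 0; 0 0 12 0 0 0; 0 0 8 0 0 0; 0 0 5 0 0 0; 0 0 5 0 0 0; 0 0 5 0 0 0; 0 0 4 0 0 0; 0 0 0 0 0 0"}}

```text
time_s: 18.82
ee_pos: [0.556, 0.2755, 0.1407]
eef_rot: [3.141, -0.0, -1.065]
force: [-0.1, -0.2, -6.2]
grip_width: 0.0355
```

Request:
{"name": "move_arm", "arguments": {"rows": "0 0 3 0 0 0; 0 0 3 0 0 0; 0 0 2 0 0 0; 0 0 0 0 0 0"}}

```text
time_s: 19.32
ee_pos: [0.5561, 0.2755, 0.1326]
eef_rot: [-3.141, -0.0, -1.065]
force: [0.2, 0.0, -5.1]
grip_width: 0.0354
```

Request:
{"name": "move_arm", "arguments": {"rows": "0 0 2 0 0 0; 0 0 0 0 0 0"}}

```text
time_s: 19.58
ee_pos: [0.5565, 0.2757, 0.1323]
eef_rot: [-3.139, -0.001, -1.065]
force: [1.1, 0.3, -6.4]
grip_width: 0.0352
```

Request:
{"name": "move_arm", "arguments": {"rows": "0 0 2 0 0 0; 0 0 0 0 0 0"}}

```text
time_s: 19.82
ee_pos: [0.5569, 0.2758, 0.1322]
eef_rot: [-3.138, -0.001, -1.065]
force: [0.8, 1.0, -5.7]
grip_width: 0.0351
```

```bash
python3 - <<'E'
from plan import *
o=sensors.get_obs(); print(o["ee_pos"],o["eef_rot"],o["force"],o["moment"],o["grip_width"])
s=cam("side"); cv2.imwrite("pics/s7.png",cv2.resize(s["color"][190:330,190:340],None,fx=5,fy=4,interpolation=cv2.INTER_CUBIC))
E
```

```text
[0.55687535 0.27577607 0.13222811] [-3.13797610e+00 -8.28348666e-04 -1.06529859e+00] [ 0.79003126  1.03253071 -5.68028625] [-0.07870884  0.13496003  0.0573407 ] 0.03511834483775981
```

View pics/s7.png

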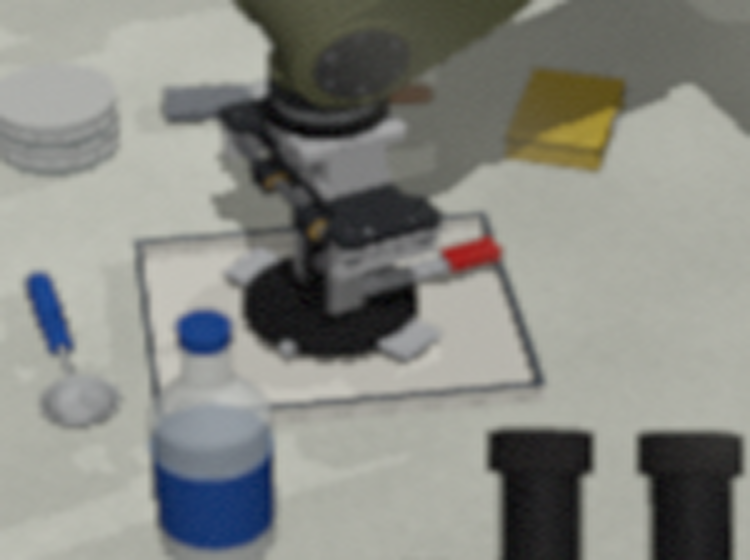

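```bash
python3 - <<'E'
from plan import *
np.set_printoptions(precision=4,suppress=True)
o=sensors.get_obs(); print(o["qpos"],o["tau"])
s=cam("side");P=pts(s);c=s["color"]
m=np.zeros(c.shape[:2],bool); m[190:330,190:340]=1
hsv=cv2.cvtColor(c,cv2.COLOR_BGR2HSV)
red=m&(((hsv[...,0]<8)|(hsv[...,0]>172))&(hsv[...,1]>150)&(hsv[...,2]>60)); Q=P[red]; print("red",red.sum(),np.median(Q,0),Q[:,2].min(),Q[:,2].max())
blk=m&(hsv[...,2]<45)&(P[...,2]<.08)&(P[...,2]>.015)&(P[...,0]<.65)&(P[...,0]>.48); Q=P[blk]; print("blk",blk.sum(),np.percentile(Q,[5,50,95],axis=0))
E
```

```text
[ 0.401   0.6342  1.4552 -0.0005  1.0482  1.4666] [  0.02   -68.2742 -31.2623  -0.0282   0.19    -0.0129]
red 47 [nan nan nan] nan nan
blk 473 [[0.5129 0.2564 0.0265]
 [0.566  0.2937 0.031 ]
 [0.6014 0.3286 0.0683]]
```

Request:
{"name": "move_arm", "arguments": {"rows": "0 0 2 0 0 0"}}

```text
time_s: 20.05
ee_pos: [0.5572, 0.2759, 0.1319]
eef_rot: [-3.137, -0.001, -1.065]
force: [-15.7, -8.8, 32.4]
grip_width: 0.0355
```

The 32 N upward reaction confirms the lid is standing on the floor. I relax, then release.

Request:
{"name": "move_arm", "arguments": {"rows": "0 0 -0.5 0 0 0; 0 0 0 0 0 0; 0 0 0 0 0 0"}}

```text
time_s: 20.42
ee_pos: [0.5573, 0.2759, 0.1321]
eef_rot: [-3.137, -0.001, -1.065]
force: [-0.5, -0.4, 0.0]
grip_width: 0.0352
```

Request:
{"name": "move_arm", "arguments": {"rows": "0 0 0 0 0 0; 0 0 0 0 0 0; 0 0 0 0 0 0; 0 0 0 0 0 0", "grip": 0.3}}

```text
time_s: 20.92
ee_pos: [0.5577, 0.2761, 0.1326]
eef_rot: [-3.135, -0.001, -1.065]
force: [0.2, -0.1, -0.4]
grip_width: 0.061
```

Request:
{"name": "move_arm", "arguments": {"rows": "0 0 -6 0 0 0; 0 0 -10 0 0 0; 0 0 -15 0 0 0; 0 0 -20 0 0 0; 0 0 -25 0 0 0; 0 0 -25 0 0 0; 0 0 -25 0 0 0; 0 0 -25 0 0 0; 0 0 -15 0 0 0; -20 -10 0 0 0 0; -30 -10 0 0 0 0; 0 0 0 0 0 0"}}

```text
time_s: 22.42
ee_pos: [0.5487, 0.3323, 0.3119]
eef_rot: [-3.13, -0.001, -1.066]
force: [0.8, -0.3, -0.1]
grip_width: 0.0613
```

```bash
python3 - <<'E'
from plan import *
o=sensors.get_obs(); print(o["ee_pos"],o["eef_rot"],o["force"])
# swing towards the base (retract) to free the top view
plan([.32,.0,.34],-1.065,10)
s=cam("side"); cv2.imwrite("pics/s8.png",cv2.resize(s["color"],(800,600)))
E
```

```text
[0.54873517 0.3323246  0.3118804 ] [-3.13022443e+00 -1.48948684e-03 -1.06550003e+00] [ 0.79899648 -0.33410462 -0.0747652 ]
18 36 -3.2 -0.001 -0.000 -0.000; 18 36 -3.2 -0.001 -0.000 -0.000; 18 36 -3.1 -0.001 -0.000 -0.000; 18 36 -3.1 -0.001 -0.000 -0.000; 18 36 -3.0 -0.001 -0.000 -0.000; 18 36 -3.0 -0.001 -0.000 -0.000; 18 36 -3.0 -0.001 -0.000 -0.000; 18 36 -2.9 -0.001 -0.000 -0.000; 18 36 -2.9 -0.001 -0.000 -0.000; 18 36 -2.9 -0.001 -0.000 -0.000
```

View pics/s8.png

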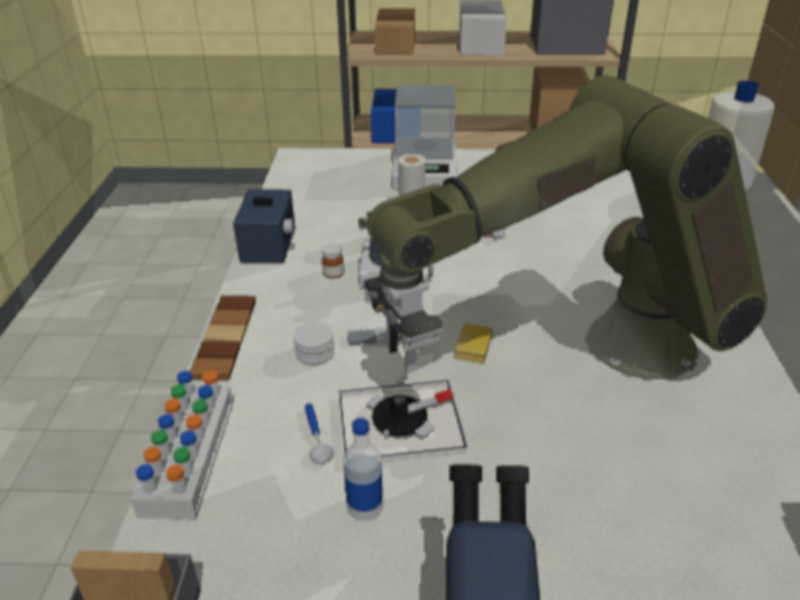

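The lid stands level near the middle of the tray (400,413), and everything else is in place. I retract a little for an unobstructed top view.

Request:
{"name": "move_arm", "arguments": {"rows": "10 20 0 0 0 0; 18 36 -3 0 0 0; 18 36 -3 0 0 0; 18 36 -3 0 0 0; 18 36 -3 0 0 0; 18 36 -3 0 0 0; 10 20 0 0 0 0; 0 0 0 0 0 0"}}

```text
time_s: 23.48
ee_pos: [0.4043, 0.1205, 0.3209]
eef_rot: [-3.137, -0.002, -1.069]
force: [0.6, 0.8, -0.5]
grip_width: 0.0608
```

```bash
python3 - <<'E'
from plan import *
np.set_printoptions(precision=4,suppress=True)
o=sensors.get_obs(); print(o["time_s"],o["ee_pos"],o["force"])
t=cam("top"); P=pts(t); cv2.imwrite("pics/t8.png",cv2.resize(t["color"][130:250,100:260],None,fx=5,fy=5,interpolation=cv2.INTER_CUBIC))
m=(P[...,2]>.055)&(P[...,2]<.08)&(abs(P[...,0]-.556)<.03)&(abs(P[...,1]-.275)<.03); print("knob",m.sum(),P[m].mean(0) if m.any() else 0,P[m].max(0) if m.any() else 0)
m=(P[...,2]>.022)&(P[...,2]<.034)&(np.hypot(P[...,0]-.556,P[...,1]-.275)<.055); Q=P[m]; print(m.sum(),Q.mean(0) if len(Q) else 0)
if len(Q)>10:
    A=np.c_[Q[:,:2],np.ones(len(Q))]; a=np.linalg.lstsq(A,Q[:,2],rcond=None)[0]; print("tilt deg",np.degrees(np.hypot(a[0],a[1])))
for n,(u,v) in dict(dishes=(242,145),box=(246,235),roll=(395,192),jar=(323,147)).items(): print(n,np.nanmedian(P[v-3:v+4,u-3:u+4].reshape(-1,3),0))
E
```

```text
23.475 [0.4043 0.1205 0.3209] [ 0.6232  0.8208 -0.4543]
knob 62 [0.5565 0.2753 0.0675] [0.5716 0.294  0.0773]
399 [0.5565 0.2756 0.0284]
tilt deg 0.28331260393296126
dishes [0.7612 0.0473 0.0605]
box [0.3933 0.0226 0.0332]
roll [ 0.5522 -0.5207  0.225 ]
jar [ 0.7553 -0.2846  0.0795]
```

View pics/t8.png

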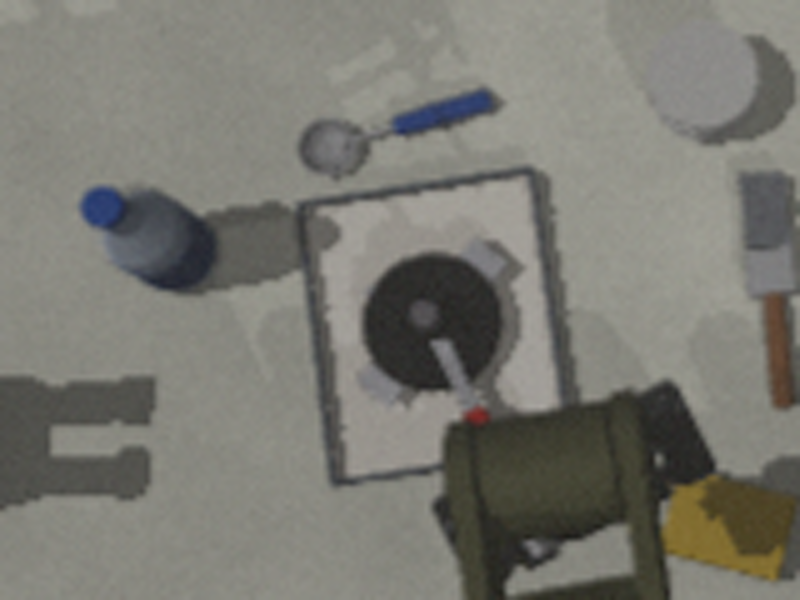

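The lid (disc centre px 433,320) is central in the tray, with the disc top at 28 mm and a tilt of 0.3°. The arm is clear, so I hand in.

```bash
python3 -c "
from station import ctrl
print(ctrl.hand_in())"
```

```text
the job is handed in; nothing more can be done
None
```

I opened the mill, lifted the lid out and set it down in the tray, then handed the job in at about 23.5 s of the 64 s allowed. `hand_in` gives no verdict.

- **Opening:** I swung the red lever past the catch with loosely straddling jaws until it met the open stop, which pushed back with about 4 N. The side view put the lever near 203°, or about 207° after correcting for the bias seen in the first side reading. The gripper angle at contact suggested about 209°. All of these are within the 7° allowed.
- **Lifting:** I gripped the knob at 45 N and raised the lid straight up, level, about 98 mm above its seat.
- **Placing:** I lowered it at about 0.02 to 0.1 m/s. One test push of 2 mm, after the lid was already on the floor, drove the lid down with a reading of 32 N. I relaxed that to zero before letting go.

Last checks:
- **Lid in the tray:** its axis is at (0.556, 0.275), within 5 mm of the tray's middle. The disc top is at 28 mm (29 expected), tilted 0.3°.
- **Arm:** it is clear of everything and the wrist force reads about zero.
- **Bystanders:** the dishes, slide box, roll and jar read within 6 mm of where they started. I checked the brush, scoop and flask only by eye, and they look unmoved.
- **Disagreement:** the tray centre read y = 0.272 from the top camera and 0.276 from the side camera, and I aimed between them.

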